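Fit the cell, shut the sensor housing and hold its cover down for the screws

TASK

Fit the loose AA cell into the clip holder on the circuit board in the open sensor housing, button end towards the cover's hinge, let go of it, then swing the cover shut. Then, as the third hand, press straight down with the fingertips near the middle of the shut cover's free edge with a steady push of about 12 N, which squeezes the soft seal about half way without bottoming the cover on the rim, and finish the program still holding it so, not letting go, while I drive the cover screws. Leave the loupe, the screw tin and the fuse carton where they are.

Things in the scene. Friction and masses are not known exactly. Their poses are not given: they have to be found in the camera images.
- housing: Grey sensor housing, open on top, fixed to the bench; 120 (its x) x 160 (its y) x 46 tall, walls 5 thick. Origin: centre of its underside. Its +x points to the back, where the cover is hinged; z up. A 17 mm cable gland sticks out of its +y wall, a short socket out of its -y wall; 10 mm wide lugs at the foot of both.
- holder (a point): Where the cell's middle belongs in the clip holder: 12 mm in front of the housing's centre, 21 mm above the bench, housing axes. The cell lies along x, button to +x (hinge). 56 mm long inside. Two pairs of steel clips, 18 to 27 mm from the middle, are 16 mm apart, flaring to 28 mm at their tops 12 mm over the holder's floor. Between the pairs (36 mm) the sides are open down to 14 mm above the bench.
- cell_mid (a point): Centre of the loose AA cell (black with a pale gold end), 50 long, 14 thick, 23 g; starts lying on the bench left or right of the housing (the loupe is at the other side) and does not roll. Its y axis runs along the cell, away from the button end; the button starts pointing roughly away from the robot.
- cell_button (a point): The button (plus) end of the cell, 25 mm from its centre.
- cover (a joint): Cover angle, rad: 0 = hard on the rim, 0.033 = just touching the seal, 1.57 = upright; starts leaning back at 1.72 to 1.9 (stop 1.95). The hinge holds the cover near upright; tipped forward below about 1.1 it falls shut by itself in about 1 s onto the springy seal. Pressed at cover_press, the angle falls about 0.0013 per newton: about 0.016 at 12 N; it bottoms at about 24 N.
- cover_edge (a point): Middle of the cover's free edge, on its outer face: the top of the open cover, about 170 mm above the bench. The cover is a grey plate, 120 x 160 x 13 mm; the hinge axis runs along housing y, 64.5 mm behind its origin, 47 mm above the bench; this point is 125 mm from it. x: along the cover to the hinge; z: out of the outer face (up when shut, to the back when open).
- cover_press (a point): Where to press: on the cover's outer face, 25 mm in from the middle of the free edge, 99.5 mm from the hinge axis along the cover; 60 mm above the bench with the cover down on the rim, 63 mm when it lies on the seal. Same axes as cover_edge.
- loupe: eye loupe, black, round, 34 mm across, 31 mm tall; bystander, origin at the centre of its underside
- screw_tin: round lidded screw tin, 62 across, 28 mm tall; bystander, origin at the centre of its underside
- fuse_carton: small fuse carton, 45 x 62 x 28 mm tall; bystander, origin at the centre of its underside

How it is judged (in metres and radians):
On the way, in this order (a step that is already met when the one before it is completed fails the run):
1. the cell lies in the clip holder, button end towards the hinge, let go of, the cover still open (x of cell_mid in the frame of holder between -0.005 and 0.005 m and y of cell_mid in the frame of holder between -0.004 and 0.004 m and z of cell_mid in the frame of holder between -0.004 and 0.004 m and x of cell_button in the frame of holder above 0.019 m and contact force between the fingers and cell below 0.1 N and value of joint cover above 1 rad), for 0.2 s.
2. the cover is shut onto its seal (value of joint cover below 0.045 rad), for 0.2 s.
At the end, for the whole second after the job is handed in: The cell lies in the holder (within 5 mm along, 4 mm across and in height), button to the hinge; the fingers still push on the cover with 6 to 20 N and the cover squeezes its seal with 5.5 to 16 N without bottoming on the rim (angle 0.003 to 0.03) (x of cell_mid in the frame of holder between -0.005 and 0.005 m and y of cell_mid in the frame of holder between -0.004 and 0.004 m and z of cell_mid in the frame of holder between -0.004 and 0.004 m and x of cell_button in the frame of holder above 0.019 m and contact force between cover and seal between 5.5 and 16 N and contact force between the fingers and cover between 6 and 20 N and value of joint cover between 0.003 and 0.03 rad); the arm keeps its last pose, push and grip.
It fails at once if the loupe is knocked more than 3 cm away (distance of loupe from where it was at the start of the episode above 0.03 m).
It fails at once if the screw tin is knocked more than 3 cm away (distance of screw_tin from where it was at the start of the episode above 0.03 m).
It fails at once if the fuse carton is knocked more than 3 cm away (distance of fuse_carton from where it was at the start of the episode above 0.03 m).
It also fails if it takes over 64 s, if anything falls off the work surface, if the arm or the gripper's body presses on something with over 40 N, if the wrist force passes 120 N, or if a joint passes its speed limit or range.

ROBOT

A 6-joint arm with a two-finger parallel gripper is mounted at the origin on the work surface; the furniture and walls round the work are solid. World frame = base frame: x ahead of the robot, y to its left, z up, the work surface at z = 0. Lengths are in mm, angles in degrees, forces in N, time in s.
With the tool pointing down it reaches from about 300 to 850 mm from the base axis. Payload 4.2 kg.
Tool frame: the origin (TCP) lies at the very end of the fingers, on their centre line; the grasp point (between the pads) lies 19 mm behind it; z points along the fingers, y is the line along which they close (so a half turn about z gives the same grasp; the last joint's range is limited). The gripper opens to 91 mm and grips with 3 to 60 N. Pads are 32 mm wide; open, the fingers measure 118 mm over their backs; the gripper's body (76 mm by 178 mm) begins 60 mm behind the grasp point.
Start: joints at [-77.521, 18.312, 89.639, -0, 72.044, -1.146], TCP at [135.452, -558.834, 213.976] pointing down, gripper open.
Joint ranges: [-177.97, 177.97], [-48.28, 115.42], [12.27, 149.76], [-77.06, 257.06], [2.81, 150.46], [-146.56, 146.56]. Speed limits (degrees/s): [147.25, 147.25, 180, 180, 180, 180].

INTERFACE

Orientations are given as [roll, pitch, yaw] about the fixed x, y, z axes, in that order (R = Rz(yaw) Ry(pitch) Rx(roll)).
In Python, from workcell import env, eyes gives the robot as it stands.
- The arm moves only by the tool send_rows, never from a script. Its argument "targets" is text: rows parted by semicolons, each of 7 numbers parted by spaces: the shift along the tool's x, y, z in m, then the turn, a rotation vector about the tool's x, y, z in degrees, then the opening in per cent of the stroke, from 0 (shut) to 100 (fully open). A call has 1 to 12 rows; each row is the pose to reach, as a shift and turn from the pose commanded when the call began, along the tool's axes at that moment; what a row does not reach only later rows make up. A row lasts 1/12 s, in which the tool goes at most 41.7 mm and 7.16 degrees, less where a joint would pass 70% of its speed; a pose out of reach is approached as far as the arm can. A call with a gripper value outside its range is refused whole. The fingers move at their own pace and stop on an object; "grip_force" is the grip in N (left out, the last holds). Time passes only in rows, so rows that repeat a pose let the fingers close. It gives the time, the measured TCP pose, the force, the opening and the grip force at its end, in the units of the state.
- env.state(): the state, without advancing time (a new reading comes with each control period).
- eyes.grab_frame(name): name is "side" or "top" or "wrist"; returns a dict with "image" (420x560x3 uint8, blue, green, red), "fovy" (degrees; the focal length in pixels is half the picture's height over the tangent of half this angle, whatever the lens; pixels are square), "cx", "cy" (the principal point, pixels), "eye" and "attitude" of the camera in the world. Camera axes: x right, y up, looking along -z (the intrinsics and any distortion apply to the point x, -y, -z); pixel columns grow to the right and rows downward; lengths in mm; the calibration is good to about 2 mm. A picture is of the moment at which its call begins. There is no depth.
- env.job_done(): hands the job in; it is judged then, once.
The state is a dict: "time_s": time; "qpos": joint angles; "qvel": joint speeds; "effort": joint torques, N m; "ee_pos": TCP position; "ee_rot": TCP orientation; "force": force on the tool from outside, world axes, zero at the start; "torque": the same for the moment, N m; "gripper_width": finger opening in mm; "gripper_force": force on a finger pad.
Only numpy, scipy, OpenCV 4.12 (cv2) and the standard library are available. Lean on these libraries where they do the work, as an engineer would, in place of code of your own. Each camera call takes 0.05 s, during which the arm holds its last target. There are 200 camera calls.

## Working session

There is one attempt and no reset: what is moved stays moved. The work goes in short steps, Python scripts to look and compute and a tool call to move; the robot and the scene stay as the last step left them, time stands still between calls to the robot, and variables do not carry over. Pictures are saved under pics/ and viewed, at most 10 in all, crops included, and the job is handed in when it is done.

Besides the shell and the picture viewer there is one more tool, called after "Call:" by a JSON object that holds its "method" and its "body", one argument or row to a line. send_rows: Moves the arm, as the interface text tells. Its arguments: {"type":"object","properties":{"targets":{"type":"string"},"grip_force":{"type":"number"}},"required":["targets"]}

```bash
ls; mkdir -p pics; python3 - <<'E'
from workcell import env, eyes
import cv2,pickle
for n in ("top","side"):
    f=eyes.grab_frame(n); cv2.imwrite(f"pics/{n}0.png",f["image"]); pickle.dump(f,open(f"{n}0.pkl","wb"))
    print(n,{k:v for k,v in f.items() if k!="image"})
print(env.state())
E
```

```text
pics
top {'fovy': 42.37421602545945, 'cx': 274.1440512380144, 'cy': 210.49538141494318, 'eye': array([ 364.805693  ,   10.9208879 , 1420.30091681]), 'attitude': array([  6.88724965,   0.34861087, -89.2023935 ])}
side {'fovy': 42.2240849236431, 'cx': 281.6998977195481, 'cy': 214.2047112427517, 'eye': array([  555.96606631, -1119.98947492,   899.18083392]), 'attitude': array([53.59451   , -0.47244886,  2.47890288])}
{'time_s': 0.1, 'qpos': array([-7.75198686e+01,  1.83473259e+01,  8.96971233e+01,  2.04414695e-04,
        7.20442437e+01, -1.14551929e+00]), 'qvel': array([ 0.02735036, -0.03948127, -0.05519455, -0.05445628, -0.01447878,
       -0.00473267]), 'effort': array([ 2.11239280e-04, -4.13332021e+01, -2.32509452e+01,  7.28354347e-02,
        4.21726727e-02, -6.44641136e-05]), 'ee_pos': array([ 135.36859046, -558.39075414,  213.22642914]), 'ee_rot': array([-1.79911329e+02, -1.96744723e-03,  1.36255860e+01]), 'force': array([-0.09026886,  0.05987433, -0.29707924]), 'torque': array([0.00431924, 0.01153377, 0.03279253]), 'gripper_force': 0.0, 'gripper_width': 91.35283975308734}
```

View pics/top0.png

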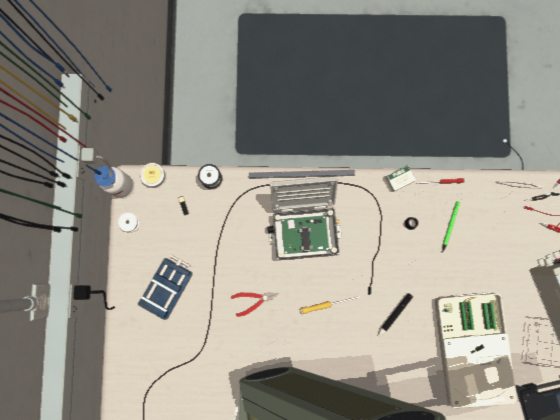

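View pics/side0.png

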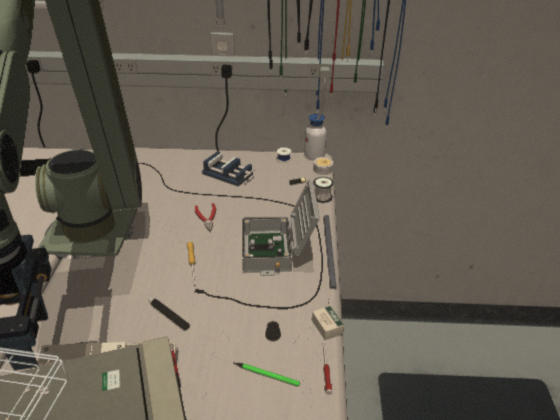

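The top view shows the cell at about (183,205) with its gold end up, the housing at (305,235) with the cover open towards the top of the picture (+x), the loupe at (411,223) and the carton at (401,178). The side view shows the housing at (268,245) and the cell at (297,181). Next: locate these numerically.

```bash
cat > h.py <<'E'
import numpy as np, cv2
from scipy.spatial.transform import Rotation as R
def ray(f,uv):
    uv=np.atleast_2d(np.array(uv,float)); F=f["image"].shape[0]/2/np.tan(np.radians(f["fovy"]/2))
    d=np.c_[(uv[:,0]-f["cx"])/F,-(uv[:,1]-f["cy"])/F,-np.ones(len(uv))]
    return R.from_euler("xyz",f["attitude"],degrees=True).apply(d)
def plane(f,uv,z):
    d=ray(f,uv); e=np.array(f["eye"]); return e+d*((z-e[2])/d[:,2])[:,None]
def proj(f,P):
    F=f["image"].shape[0]/2/np.tan(np.radians(f["fovy"]/2))
    c=R.from_euler("xyz",f["attitude"],degrees=True).inv().apply(np.atleast_2d(P)-np.array(f["eye"]))
    return np.c_[f["cx"]+F*c[:,0]/-c[:,2], f["cy"]-F*c[:,1]/-c[:,2]]
def tri(f1,p1,f2,p2):
    d1,d2=ray(f1,p1)[0],ray(f2,p2)[0]; e1,e2=np.array(f1["eye"]),np.array(f2["eye"])
    s=np.linalg.lstsq(np.c_[d1,-d2],e2-e1,rcond=None)[0]
    a,b=e1+s[0]*d1,e2+s[1]*d2; return (a+b)/2,np.linalg.norm(a-b)
E
python3 - <<'E'
from h import *; import pickle
f=pickle.load(open("top0.pkl","rb")); g=pickle.load(open("side0.pkl","rb"))
print("cell",plane(f,[(183,205),(181,198),(186,213)],7).round(0).tolist(), "side",plane(g,[(297,181)],7).round(0).tolist())
print("loupe",plane(f,[(411,223)],31).round(0).tolist(),"carton",plane(f,[(401,178)],28).round(0).tolist(),"rounds",plane(f,[(208,176),(152,175),(128,222)],28).round(0).tolist())
a=f["image"][165:270,160:345]; b=g["image"][165:285,225:345]
A=cv2.resize(a,None,fx=4.3,fy=4.3,interpolation=2); cv2.imwrite("pics/c.png",A); cv2.imwrite("pics/d.png",cv2.resize(b,None,fx=5,fy=5,interpolation=2))
E
```

```text
cell [[547.0, 262.0, 7.0], [565.0, 268.0, 7.0], [526.0, 254.0, 7.0]] side [[550.0, 260.0, 7.0]]
loupe [[505.0, -331.0, 31.0]] carton [[622.0, -307.0, 28.0]] rounds [[621.0, 196.0, 28.0], [622.0, 342.0, 28.0], [498.0, 399.0, 28.0]]
```

View pics/c.png

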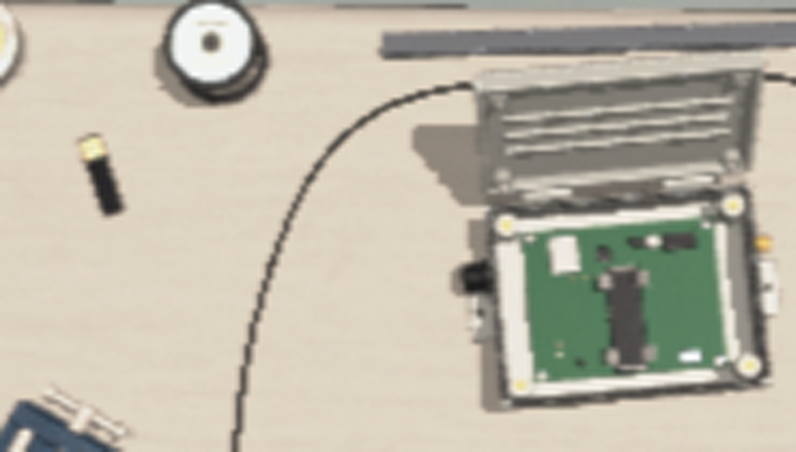

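```bash
cat >> h.py <<'E'
def shift(s,p,rpy):
    "shift (m) and rotvec (deg) in tool axes from state s to world pose p,rpy"
    T=R.from_euler("xyz",s["ee_rot"],degrees=True); G=R.from_euler("xyz",rpy,degrees=True)
    return (T.inv().apply(np.array(p)-s["ee_pos"])/1000).round(4), np.degrees((T.inv()*G).as_rotvec()).round(2)
E
python3 - <<'E'
from h import *; import pickle
from workcell import env
f=pickle.load(open("top0.pkl","rb"))
C=np.array([(487,212),(503,405),(768,382),(752,190)])/4.3+[160,165]
P=plane(f,C,46)[:,:2]; print(P.round(0).tolist(), P.mean(0))
e=P[0]-P[1]+P[3]-P[2]; w=P[0]-P[3]+P[1]-P[2]; print(e/2,w/2,np.degrees(np.arctan2(e[1],e[0])),np.degrees(np.arctan2(-w[0],w[1])))
H=np.array([(625,270),(627,367)])/4.3+[160,165]; print("holder",plane(f,H,20).round(0).tolist())
print(shift(env.state(),[535,255,300],[180,0,20]))
E
```

```text
[[521.0, 24.0], [407.0, 13.0], [422.0, -143.0], [536.0, -133.0]] [471.54772951 -60.00040116]
[113.84892603  10.23722217] [-15.4252008  156.43245195] 5.138181118193728 5.631510890038006
holder [[490.0, -60.0, 20.0], [431.0, -61.0, 20.0]]
(array([ 0.58  , -0.6965, -0.0857]), array([-0.09, -0.01, -6.37]))
```

Call:
{"method": "send_rows", "body": {
  "targets": "0 0 -0.04 0 0 0 100;0.02 -0.03 -0.08 0 0 0 100;0.05 -0.06 -0.09 0 0 -1 100;0.08 -0.1 -0.09 0 0 -2 100;0.11 -0.13 -0.09 0 0 -3 100;0.14 -0.165 -0.09 0 0 -4 100;0.165 -0.195 -0.09 0 0 -5 100;0.19 -0.23 -0.09 0 0 -6 100;0.215 -0.26 -0.09 0 0 -6.4 100;0.24 -0.29 -0.09 0 0 -6.4 100;0.27 -0.32 -0.09 0 0 -6.4 100;0.295 -0.35 -0.09 0 0 -6.4 100"
}}

```text
time_s: 1.1
ee_pos: [332.3, -161.8, 303.9]
ee_rot: [180.0, -0.0, 20.0]
force: [0.7, -0.8, -0.1]
gripper_width: 91.0
gripper_force: 0.0
```

Call:
{"method": "send_rows", "body": {
  "targets": "0.028 -0.027 0 0 0 0 100;0.056 -0.054 0 0 0 0 100;0.084 -0.081 0 0 0 0 100;0.112 -0.108 0 0 0 0 100;0.14 -0.135 0 0 0 0 100;0.168 -0.162 0 0 0 0 100;0.196 -0.189 0 0 0 0 100;0.224 -0.216 0 0 0 0 100;0.252 -0.243 0 0 0 0 100;0.28 -0.27 0 0 0 0 100;0.308 -0.297 0 0 0 0 100;0.333 -0.322 0 0 0 0 100"
}}

```text
time_s: 2.1
ee_pos: [535.2, 255.0, 303.2]
ee_rot: [180.0, 0.1, 20.1]
force: [0.2, -1.0, -0.7]
gripper_width: 91.3
gripper_force: 0.0
```

```bash
cat > look.py <<'E'
import sys; from h import *; import pickle
from workcell import env, eyes
n,tag=sys.argv[1],sys.argv[2]
f=eyes.grab_frame(n); s=env.state(); pickle.dump((f,s),open(tag+".pkl","wb")); cv2.imwrite(f"pics/{tag}.png",f["image"])
print(s["time_s"],s["ee_pos"],s["ee_rot"],f["eye"],f["attitude"])
E
python3 look.py wrist w1
```

```text
2.15 [537.60817676 260.63080232 301.76195728] [-1.79749017e+02 -1.19482821e-01  2.02442375e+01] [613.6702692  284.79659335 475.12450418] [-1.71682933e+01 -5.75067366e-02 -6.99055656e+01]
```

View pics/w1.png

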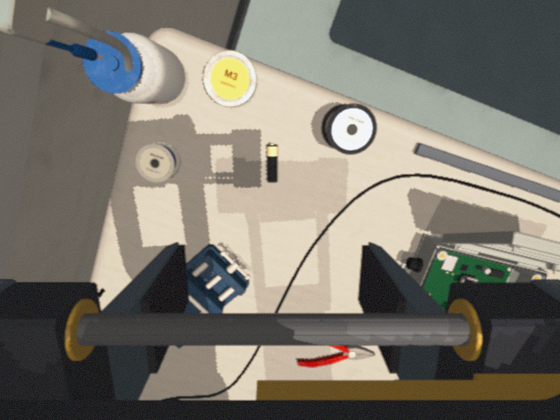

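The wrist view shows the cell at (272,162), upright in the image (aligned with the tool x), gold end up, and the M3 screw tin at (230,78). Measuring it by mask on a settled frame.

```bash
python3 look.py wrist w2; python3 - <<'E'
from h import *; import pickle
f,s=pickle.load(open("w2.pkl","rb")); im=f["image"]; x0,y0=255,132
c=im[y0:200,x0:290]; hsv=cv2.cvtColor(c,cv2.COLOR_BGR2HSV)
dark=(hsv[...,2]<70); gold=(hsv[...,1]>90)&(hsv[...,2]>150)
n,l,st,ce=cv2.connectedComponentsWithStats(dark.astype(np.uint8)); k=1+np.argmax(st[1:,4]); B=l==k
print(st[1:],gold.sum())
for m in (B,gold): 
    ys,xs=np.nonzero(m); print(xs.mean()+x0,ys.mean()+y0,ys.min()+y0,ys.max()+y0,xs.min()+x0,xs.max()+x0)
m=cv2.morphologyEx((B|gold).astype(np.uint8),cv2.MORPH_CLOSE,np.ones((3,3)))
r=cv2.minAreaRect(np.argwhere(m)[:,::-1].astype(np.float32)); print(r)
bx=cv2.boxPoints(r)+[x0,y0]; P=plane(f,bx,8); print(P.round(1).tolist(),P.mean(0))
b=np.argwhere(B)[:,::-1].mean(0)+[x0,y0]; g=np.argwhere(gold)[:,::-1].mean(0)+[x0,y0]
Q=plane(f,[b,g],8); d=Q[1]-Q[0]; print("yaw",np.degrees(np.arctan2(d[1],d[0])))
print([np.linalg.norm(P[i]-P[i-1]).round(1) for i in range(2)])
E
```

```text
2.2 [535.99127559 257.08893571 301.62607356] [-1.79922132e+02  8.61294009e-02  2.02646323e+01] [615.77537304 289.75948162 474.00927888] [-16.99299963   0.1999769  -69.73204817]
[[ 18  17   1   1   1]
 [ 17  29   9  25 218]] 34
276.01376146788994 172.8394495412844 161 185 272 280
275.20588235294116 154.6764705882353 150 160 271 281
((21.0, 35.5), (35.0, 10.0), 90.0)
[[565.3, 275.6, 8.0], [569.8, 263.5, 8.0], [526.5, 247.1, 8.0], [521.9, 259.7, 8.0]] [545.87418855 261.47452509   8.        ]
yaw 22.936603866629728
[np.float64(46.3), np.float64(13.0)]
```

Call:
{"method": "send_rows", "body": {
  "targets": "0.003 0 -0 0 0 0 100;0.006 0 0.035 0 0 -0.5 100;0.01 0 0.07 0 0 -1 100;0.011 0 0.105 0 0 -1 100;0.011 0 0.14 0 0 -1 100;0.011 0 0.17 0 0 -1 100;0.011 0 0.18 0 0 -1 100;0.011 0 0.18 0 0 -1 100;0.011 0 0.18 0 0 -1 100"
}}

```text
time_s: 2.95
ee_pos: [545.7, 256.1, 125.1]
ee_rot: [180.0, -0.1, 21.0]
force: [1.2, -0.6, 0.3]
gripper_width: 91.0
gripper_force: 0.0
```

```bash
cat > cell.py <<'E'
import sys; from h import *; import pickle
f,s=pickle.load(open(sys.argv[1]+".pkl","rb")); im=f["image"]
u,v=proj(f,[546,261,8])[0].astype(int); print(u,v); h=60; x0,y0=u-h,v-h
c=im[y0:v+h,x0:u+h]; hsv=cv2.cvtColor(c,cv2.COLOR_BGR2HSV)
m=((hsv[...,2]<75)|((hsv[...,1]>90)&(hsv[...,2]>140))).astype(np.uint8)
m=cv2.morphologyEx(m,cv2.MORPH_CLOSE,np.ones((3,3)))
n,l,st,ce=cv2.connectedComponentsWithStats(m); print(st[1:].tolist()); k=l[h-4:h+5,h-4:h+5].max(); k=int(np.bincount(l[h-15:h+15,h-15:h+15][l[h-15:h+15,h-15:h+15]>0]).argmax())
r=cv2.minAreaRect(np.argwhere(l==k)[:,::-1].astype(np.float32)); print(r)
P=plane(f,cv2.boxPoints(r)+[x0,y0],8); print(P.mean(0),P.round(1).tolist())
cv2.imwrite("pics/cc.png",cv2.resize(np.hstack([c,cv2.cvtColor(m*255,8)]),None,fx=3,fy=3))
E
python3 look.py wrist w3; python3 cell.py w3
```

```text
3.0 [546.44716543 256.60298036 126.12198106] [-179.99743461   -0.2168055    20.98834201] [623.37521184 287.00539537 297.22809813] [-1.70410315e+01 -6.01252594e-02 -6.89974359e+01]
268 208
[[52, 31, 17, 58, 899]]
((60.0, 59.5), (57.0, 16.0), 90.0)
[545.98270168 261.50676961   8.        ] [[567.0, 276.6, 8.0], [571.8, 264.2, 8.0], [525.1, 246.2, 8.0], [520.1, 259.1, 8.0]]
```

Call:
{"method": "send_rows", "body": {
  "targets": "0.0016 -0.0046 0.03 0 0 0 70;0.0016 -0.0046 0.065 0 0 0 60;0.0016 -0.0046 0.1 0 0 0 60;0.0016 -0.0046 0.115 0 0 0 60;0.0016 -0.0046 0.118 0 0 0 60;0.0016 -0.0046 0.118 0 0 0 60"
}}

```text
time_s: 3.5
ee_pos: [546.0, 261.8, 7.0]
ee_rot: [180.0, -0.1, 21.0]
force: [0.4, 0.6, 1.1]
gripper_width: 55.5
gripper_force: 0.0
```

```bash
python3 -c "
from workcell import env; s=env.state(); print(s['ee_pos'],s['ee_rot'],s['force'],s['gripper_width'])"
```

```text
[545.99463385 261.7571368    6.99004366] [ 1.79999781e+02 -1.04552590e-01  2.10202494e+01] [0.35724656 0.58513133 1.11672748] 55.52741186022378
```

Down 4 mm, close, then lift.

Call:
{"method": "send_rows", "body": {
  "targets": "0 0 0.002 0 0 0 55;0 0 0.004 0 0 0 40;0 0 0.004 0 0 0 20;0 0 0.004 0 0 0 5;0 0 0.004 0 0 0 5;0 0 0.004 0 0 0 5;0 0 0.004 0 0 0 5;0 0 0.004 0 0 0 5;0 0 0.004 0 0 0 5;0 0 0.004 0 0 0 5;0 0 0.004 0 0 0 5;0 0 0.004 0 0 0 5",
  "grip_force": 20
}}

```text
time_s: 4.5
ee_pos: [545.1, 261.4, 2.1]
ee_rot: [180.0, -0.0, 21.0]
force: [-2.2, -0.2, 2.8]
gripper_width: 12.5
gripper_force: 20.0
```

Call:
{"method": "send_rows", "body": {
  "targets": "0 0 -0.03 0 0 0 5;0 0 -0.07 0 0 0 5;0 0 -0.11 0 0 0 5;0 0 -0.15 0 0 0 5;-0.025 0.034 -0.17 0 0 2 5;-0.05 0.068 -0.19 0 0 4 5;-0.074 0.102 -0.2 0 0 6 5;-0.098 0.136 -0.2 0 0 8 5;-0.123 0.17 -0.2 0 0 10 5;-0.148 0.204 -0.2 0 0 12 5;-0.172 0.238 -0.2 0 0 14 5;-0.197 0.2705 -0.2 0 0 15.7 5"
}}

```text
time_s: 5.5
ee_pos: [460.2, -52.9, 201.8]
ee_rot: [180.0, -0.0, 5.3]
force: [0.5, 0.5, -0.8]
gripper_width: 12.5
gripper_force: 20.0
```

Call:
{"method": "send_rows", "body": {
  "targets": "0 0 0.03 0 0 0 5;0 0 0.06 0 0 0 5;0 0 0.06 0 0 0 5;0 0 0.06 0 0 0 5"
}}

```text
time_s: 5.83
ee_pos: [460.1, -51.2, 141.1]
ee_rot: [-180.0, 0.2, 5.3]
force: [0.2, 0.3, 0.3]
gripper_width: 12.5
gripper_force: 20.0
```

```bash
python3 look.py wrist w4; python3 -c "
from workcell import env; s=env.state(); print(s['gripper_width'],s['gripper_force'])"
```

```text
5.8833 [461.53953964 -51.04664488 142.40898146] [ 1.79999295e+02 -9.34334027e-04  5.34433131e+00] [543.74344541 -42.54790919 312.80068599] [-1.73066028e+01  2.49640474e-03 -8.46707577e+01]
12.370226434457182 19.999982714653015
```

View pics/w4.png

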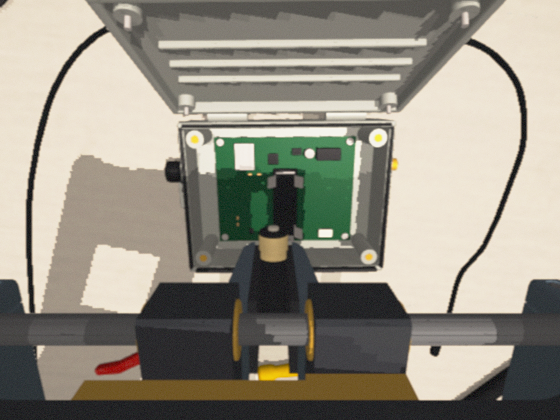

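The wrist view shows the held cell with its gold button at (273,245), partly covering the holder at (285,175)–(283,240); the housing rim corners are about (180,124), (395,124), (190,270), (384,270). I'll back off a bit to see the whole holder.

Call:
{"method": "send_rows", "body": {
  "targets": "-0.02 0.004 0 0 0 0 5;-0.045 0.008 0 0 0 0 5;-0.06 0.009 0 0 0 0 5;-0.06 0.009 0 0 0 0 5;-0.06 0.009 0 0 0 0 5;-0.06 0.009 0 0 0 0 5"
}}

```text
time_s: 6.38
ee_pos: [404.3, -65.6, 143.3]
ee_rot: [179.9, -0.2, 5.4]
force: [0.0, 1.0, 0.7]
gripper_width: 12.2
gripper_force: 20.0
```

```bash
python3 look.py wrist w5; python3 - <<'E'
from h import *; import pickle
f,s=pickle.load(open("w5.pkl","rb"))
c=f["image"][60:260,150:410]; cv2.imwrite("pics/w5c.png",cv2.resize(c,None,fx=3,fy=3,interpolation=2))
E
```

```text
6.4333 [404.18777401 -65.59278173 142.99178731] [ 1.79948831e+02 -1.78858805e-01  5.37876258e+00] [486.67867499 -56.67073725 315.70149316] [-16.87283951  -0.10745986 -84.60226394]
```

View pics/w5c.png

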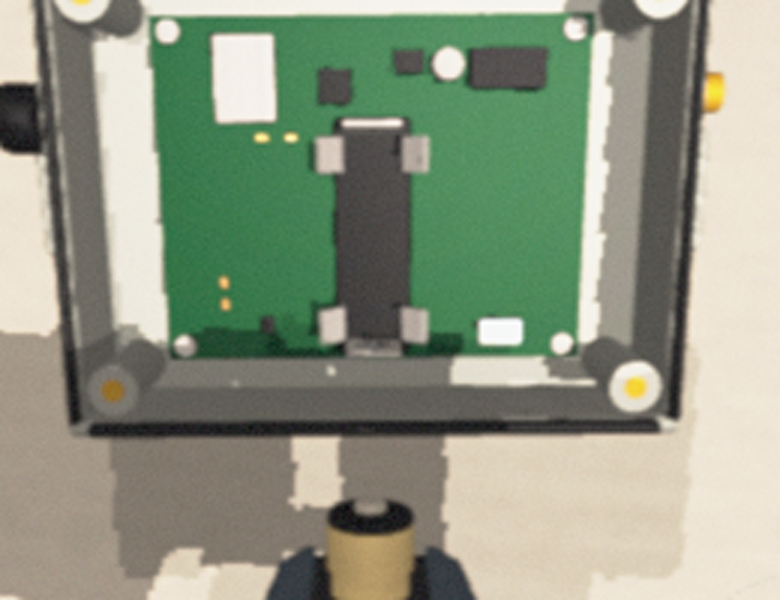

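The crop shows the clips at crop pixels (328,155), (416,155), (331,326), (414,326), the holder between them, and the held cell's end face from (371,537) to its button at (371,505).

```bash
python3 - <<'E'
from h import *; import pickle
f,s=pickle.load(open("w5.pkl","rb"))
px=lambda L:np.array(L)/3+[150,60]
T=R.from_euler("xyz",s["ee_rot"],degrees=True)
K=plane(f,px([(328,155),(416,155),(331,326),(414,326)]),24); print("clips",K.round(1).tolist(),K.mean(0))
d=K[:2].mean(0)-K[2:].mean(0); print("len",np.linalg.norm(d),"yaw",np.degrees(np.arctan2(d[1],d[0])))
print("pcb screws yaw")
b=plane(f,px([(168,31),(576,28),(186,345),(562,343)]),14); print(b.round(1).tolist()); e=b[1]-b[0]+b[3]-b[2]; print(np.degrees(np.arctan2(e[0],-e[1])))
z=s["ee_pos"][2]+4.9
for n,p,h in (("facetop",(371,537),7),("nub",(371,505),0),("facebot",(371,502),-7)):
    q=plane(f,px([p]),z+h); print(n,T.inv().apply(q-s["ee_pos"]).round(1))
b=plane(f,px([(77,428),(675,426)]),46); print("rim front corners",b.round(1).tolist(),np.linalg.norm(b[0]-b[1]))
E
```

```text
clips [[483.5, -46.7, 24.0], [485.7, -69.7, 24.0], [438.7, -51.3, 24.0], [440.8, -74.0, 24.0]] [462.17258772 -60.41138129  24.        ]
len 45.12088373532489 yaw 5.6189637095080185
pcb screws yaw
[[510.7, -1.8, 14.0], [521.5, -108.7, 14.0], [427.7, -10.3, 14.0], [438.3, -117.2, 14.0]]
5.742668795290606
facetop [[ 22.8  -0.5 -11.8]]
nub [[25.9 -0.5 -4.8]]
facebot [[24.  -0.5  2.2]]
rim front corners [[409.4, 12.2, 46.0], [424.5, -143.5, 46.0]] 156.4340262777937
```

Call:
{"method": "send_rows", "body": {
  "targets": "0.03 0.0003 0 0 0 0 5;0.055 0.0006 0.02 0 0 -0.3 5;0.0583 0.0007 0.05 0 0 -0.3 5;0.0583 0.0007 0.08 0 0 -0.3 5;0.0583 0.0007 0.083 0 0 -0.3 5;0.0583 0.0007 0.083 0 0 -0.3 5;0.0583 0.0007 0.083 0 0 -0.3 5;0.0583 0.0007 0.083 0 0 -0.3 5"
}}

```text
time_s: 7.1
ee_pos: [461.9, -61.2, 60.6]
ee_rot: [179.9, -0.2, 5.6]
force: [0.5, -0.4, 0.2]
gripper_width: 12.6
gripper_force: 20.0
```

```bash
python3 look.py wrist w6; python3 -c "
from workcell import env; s=env.state(); print(s['ee_pos'],s['ee_rot'],s['force'],s['gripper_width'])"
```

```text
7.15 [461.80732904 -61.22752281  60.67963466] [179.94154766  -0.2137056    5.62469391] [544.34720747 -51.90985629 232.9267686 ] [-16.90106205  -0.10174908 -84.34400715]
[461.80732904 -61.22752281  60.67963466] [179.94154766  -0.2137056    5.62469391] [ 0.2095144   0.10587784 -0.66275181] 12.426064285680035
```

Call:
{"method": "send_rows", "body": {
  "targets": "0.0005 -0.0002 0.012 0 0 0 5;0.0005 -0.0002 0.024 0 0 0 5;0.0005 -0.0002 0.03 0 0 0 5;0.0005 -0.0002 0.034 0 0 0 5;0.0005 -0.0002 0.037 0 0 0 5;0.0005 -0.0002 0.037 0 0 0 5"
}}

```text
time_s: 7.65
ee_pos: [462.4, -61.0, 22.6]
ee_rot: [180.0, -0.2, 5.6]
force: [2.4, 0.8, -0.7]
gripper_width: 12.3
gripper_force: 20.8
```

Call:
{"method": "send_rows", "body": {
  "targets": "0 0 0.002 0 0 0 5;0 0 0.004 0 0 0 5;0 0 0.0055 0 0 0 5;0 0 0.0065 0 0 0 5;0 0 0.0065 0 0 0 5"
}}

```text
time_s: 8.07
ee_pos: [462.3, -61.0, 16.1]
ee_rot: [180.0, -0.2, 5.6]
force: [3.4, 0.7, 4.5]
gripper_width: 12.4
gripper_force: 21.9
```

Call:
{"method": "send_rows", "body": {
  "targets": "0 0 0 0 0 0 18;0 0 0 0 0 0 24;0 0 0 0 0 0 24;0 0 0 0 0 0 24;0 0 0 0 0 0 24"
}}

```text
time_s: 8.48
ee_pos: [460.7, -60.8, 15.3]
ee_rot: [180.0, 0.0, 5.6]
force: [3.9, 0.4, 1.0]
gripper_width: 21.9
gripper_force: 1.8
```

Call:
{"method": "send_rows", "body": {
  "targets": "0 0 -0.004 0 0 0 24;0 0 -0.01 0 0 0 24;0 0 -0.02 0 0 0 24;0 0 -0.045 0 0 0 24;-0.01 0 -0.08 0 0 0 24;-0.04 0 -0.11 0 0 0 24;-0.06 0 -0.125 0 0 0 24;-0.06 0 -0.125 0 0 0 24;-0.06 0 -0.125 0 0 0 24"
}}

```text
time_s: 9.23
ee_pos: [399.4, -66.6, 141.1]
ee_rot: [180.0, 0.0, 5.6]
force: [0.7, -0.5, -0.4]
gripper_width: 21.9
gripper_force: 0.0
```

```bash
python3 look.py wrist w7; python3 - <<'E'
from h import *; import pickle
f,s=pickle.load(open("w7.pkl","rb"))
c=f["image"][0:260,110:450]; cv2.imwrite("pics/w7c.png",cv2.resize(c,None,fx=2.3,fy=2.3,interpolation=2))
E
```

```text
9.2833 [400.04274149 -66.5338576  140.36697511] [-1.79986775e+02  7.71357432e-02  5.60653014e+00] [482.53334561 -57.43403213 313.09838686] [-1.71365756e+01 -4.98882833e-02 -8.43841377e+01]
```

View pics/w7c.png

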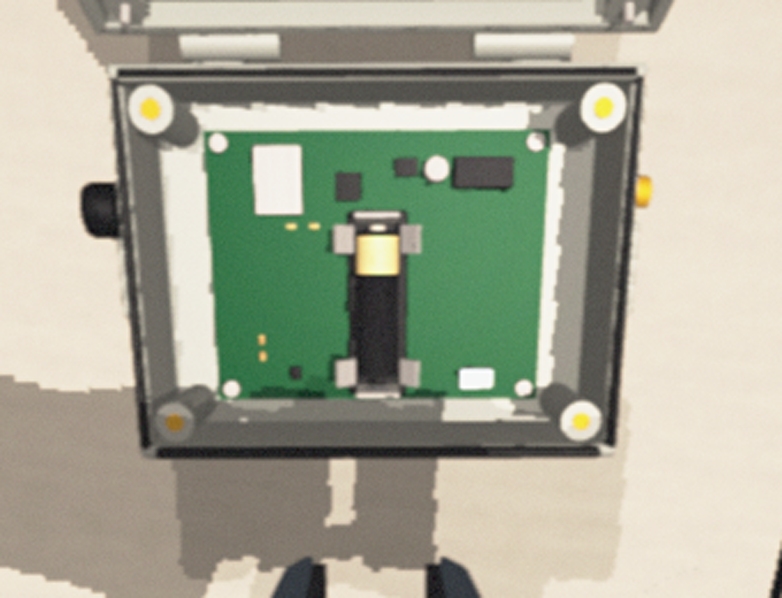

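The crop shows the cell lying between both clip pairs, gold end to the hinge: face top at crop (378,236), clips at (343,240), (411,239), (346,373), (409,373). Checking this numerically, and working out the cover edge.

```bash
python3 - <<'E'
from h import *; import pickle
from workcell import env
f,s=pickle.load(open("w7.pkl","rb"))
px=lambda L:np.array(L)/2.3+[110,0]
K=plane(f,px([(343,240),(411,239),(346,373),(409,373)]),24).mean(0)
q=plane(f,px([(378,236)]),28)[0]; n=plane(f,px([(377,227)]),21)[0]
Y=R.from_euler("z",5.65,degrees=True)
print(K,Y.inv().apply(q-K),Y.inv().apply(n-K))
# housing origin & cover: hinge
O=Y.apply([12,0,0])+[462.3,-60.8,0]; O[2]=0; print("origin",O)
hinge=O+Y.apply([64.5,0,47])
for a in (1.72,1.8,1.9):
    # edge mid, outer face: 125 along; outer face 13 above rim plane -> approx on axis plane +13
    u=Y.apply([-np.cos(a),0,np.sin(a)]); n=Y.apply([np.sin(a),0,np.cos(a)])
    print(a,(hinge+125*u).round(0),(hinge+125*u+13*n).round(0))
t=pickle.load(open("top0.pkl","rb")); E=np.array([(475,75),(760,58)])/4.3+[160,165]
for z in (160,165,170): print(z,plane(t,E,z).round(0).tolist())
print(s["qpos"])
E
```

```text
[462.32111665 -60.48779952  24.        ] [23.60913816 -0.22778186  4.        ] [26.59975701  0.08213925 -3.        ]
origin [474.24170237 -59.61858365   0.        ]
1.72 [557. -51. 171.] [570. -50. 169.]
1.8 [567. -50. 169.] [579. -49. 166.]
1.9 [579. -49. 165.] [591. -48. 161.]
160 [[583.0, 30.0, 160.0], [595.0, -126.0, 160.0]]
165 [[583.0, 30.0, 165.0], [594.0, -125.0, 165.0]]
170 [[582.0, 30.0, 170.0], [593.0, -125.0, 170.0]]
[-1.10599710e+01  7.02282632e+00  1.16556120e+02 -1.13363178e-02
  5.64987425e+01  7.33397714e+01]
```

Call:
{"method": "send_rows", "body": {
  "targets": "0 0 -0.04 0 0 0 0;0 0 -0.08 0 0 0 0;0.02 0 -0.11 0 0 0 0;0.055 0 -0.12 0 0 0 0;0.095 0 -0.12 0 0 0 0;0.135 0 -0.12 0 0 0 0;0.175 0 -0.12 0 0 0 0;0.21 0 -0.12 0 0 0 0;0.241 0 -0.12 0 0 0 0;0.241 0 -0.12 0 0 0 0;0.241 0 -0.12 0 0 0 0;0.241 0 -0.12 0 0 0 0"
}}

```text
time_s: 10.28
ee_pos: [640.3, -42.9, 258.4]
ee_rot: [-180.0, 0.3, 5.6]
force: [-0.4, -0.5, -0.7]
gripper_width: 0.6
gripper_force: 0.0
```

```bash
python3 look.py top t2 ; python3 look.py side s2; python3 - <<'E'
from h import *; import pickle
a=pickle.load(open("t2.pkl","rb"))[0]["image"][150:290,200:400]; b=pickle.load(open("s2.pkl","rb"))[0]["image"][130:300,220:380]
r=lambda i:cv2.resize(i,(int(i.shape[1]*420/i.shape[0]),420),interpolation=2)[:,:400]
cv2.imwrite("pics/v.png",np.hstack([cv2.resize(a,(400,280)),cv2.resize(b,(400,425))[:280]]) if 0 else np.hstack([cv2.resize(a,(400,420)),r(b)]))
E
```

```text
10.3333 [639.94149914 -42.9698773  259.29234106] [-1.79978640e+02  1.78956149e-01  5.62697019e+00] [ 364.805693     10.9208879  1420.30091681] [  6.88724965   0.34861087 -89.2023935 ]
10.3833 [639.8741063  -43.08149872 259.99802469] [-1.79992894e+02  1.05081355e-01  5.61682865e+00] [  555.96606631 -1119.98947492   899.18083392] [53.59451    -0.47244886  2.47890288]
```

View pics/v.png

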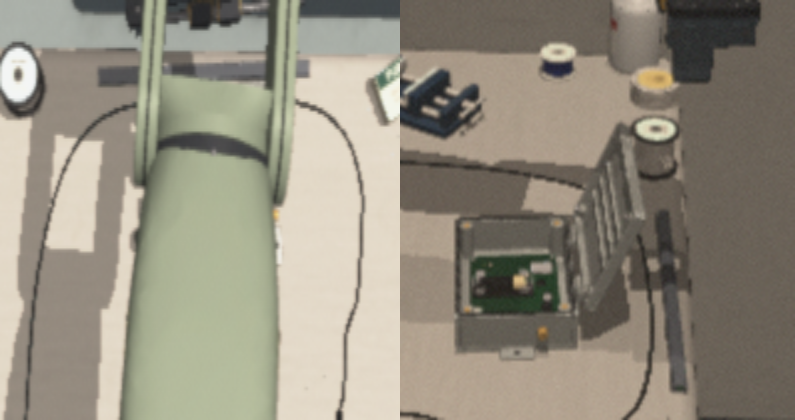

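The side crop shows the cell seated with its gold end to the hinge, and the space behind the cover free (only a low strip on the bench). Lowering behind the cover.

Call:
{"method": "send_rows", "body": {
  "targets": "0 0 0.04 0 0 0 0;0 0 0.08 0 0 0 0;0 0 0.12 0 0 0 0;0 0 0.138 0 0 0 0;0 0 0.138 0 0 0 0;-0.015 0 0.138 0 0 0 0;-0.03 0 0.138 0 0 0 0;-0.04 0 0.138 0 0 0 0;-0.045 0 0.138 0 0 0 0;-0.05 0 0.138 0 0 0 0;-0.055 0 0.138 0 0 0 0;-0.06 0 0.138 0 0 0 0"
}}

```text
time_s: 11.38
ee_pos: [581.4, -49.0, 123.0]
ee_rot: [180.0, -0.1, 5.6]
force: [0.6, 0.8, 0.4]
gripper_width: 0.9
gripper_force: 0.3
```

Call:
{"method": "send_rows", "body": {
  "targets": "-0.006 0 0 0 0 0 0;-0.012 0 0 0 0 0 0;-0.018 0 0 0 0 0 0;-0.024 0 0 0 0 0 0;-0.03 0 0 0 0 0 0;-0.036 0 0 0 0 0 0;-0.042 0 0 0 0 0 0;-0.042 0 0 0 0 0 0"
}}

```text
time_s: 12.05
ee_pos: [537.7, -53.1, 122.2]
ee_rot: [-180.0, 0.1, 5.6]
force: [0.9, 0.9, -0.7]
gripper_width: 0.9
gripper_force: 0.0
```

Call:
{"method": "send_rows", "body": {
  "targets": "-0.006 0 0 0 0 0 0;-0.012 0 0 0 0 0 0;-0.018 0 0 0 0 0 0;-0.024 0 0 0 0 0 0;-0.03 0 0 0 0 0 0;-0.03 0 0 0 0 0 0;-0.03 0 0 0 0 0 0;-0.03 0 0 0 0 0 0;-0.03 0 0 0 0 0 0;-0.03 0 0 0 0 0 0;-0.03 0 0 0 0 0 0;-0.03 0 0 0 0 0 0"
}}

```text
time_s: 13.05
ee_pos: [509.7, -56.0, 122.3]
ee_rot: [180.0, 0.0, 5.6]
force: [0.1, 0.6, -0.5]
gripper_width: 0.5
gripper_force: 0.0
```

Call:
{"method": "send_rows", "body": {
  "targets": "0 0 0 0 0 0 0;0 0 -0.02 0 0 0 0;0 0 -0.05 0 0 0 0;0 0 -0.05 0 0 0 0;0 0 -0.05 0 0 0 0;0 0 -0.05 0 0 0 0"
}}

```text
time_s: 13.55
ee_pos: [509.2, -55.9, 172.1]
ee_rot: [180.0, 0.0, 5.6]
force: [-1.1, 0.2, -0.8]
gripper_width: 0.3
gripper_force: 0.0
```

```bash
python3 look.py wrist w8; python3 look.py side s3; python3 - <<'E'
from h import *; import pickle
a=pickle.load(open("w8.pkl","rb"))[0]["image"]; b=pickle.load(open("s3.pkl","rb"))[0]["image"][130:300,220:380]
cv2.imwrite("pics/v2.png",np.hstack([cv2.resize(a,(440,330)),cv2.resize(b,(310,330))]))
E
```

```text
13.6 [508.88941128 -55.8790354  171.60730565] [-1.79983272e+02  9.77069407e-02  5.62546348e+00] [592.34919834 -46.73963027 344.12253809] [-1.71306968e+01 -4.44839127e-02 -8.43486356e+01]
13.65 [508.77129182 -55.876091   171.36809691] [-1.79973703e+02  1.28687262e-01  5.62045288e+00] [  555.96606631 -1119.98947492   899.18083392] [53.59451    -0.47244886  2.47890288]
```

View pics/v2.png

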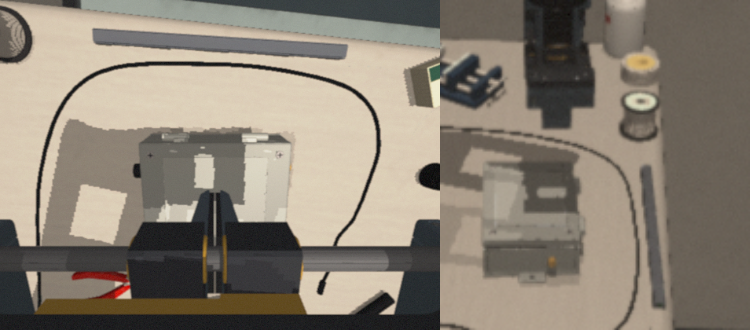

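The cover is shut. Moving above the press point.

Call:
{"method": "send_rows", "body": {
  "targets": "-0.035 0 0 0 0 0 0;-0.07 0.0004 0 0 0 0 0;-0.07 0.0004 0.035 0 0 0 0;-0.07 0.0004 0.07 0 0 0 0;-0.07 0.0004 0.095 0 0 0 0;-0.07 0.0004 0.1 0 0 0 0;-0.07 0.0004 0.1 0 0 0 0;-0.07 0.0004 0.1 0 0 0 0;-0.07 0.0004 0.1 0 0 0 0"
}}

```text
time_s: 14.4
ee_pos: [441.3, -63.4, 73.7]
ee_rot: [180.0, -0.2, 5.6]
force: [-0.0, 0.5, 0.6]
gripper_width: 0.6
gripper_force: 0.0
```

Call:
{"method": "send_rows", "body": {
  "targets": "0 0 0.002 0 0 0 0;0 0 0.004 0 0 0 0;0 0 0.006 0 0 0 0;0 0 0.007 0 0 0 0;0 0 0.007 0 0 0 0;0 0 0.007 0 0 0 0;0 0 0.007 0 0 0 0"
}}

```text
time_s: 14.98
ee_pos: [440.0, -63.2, 65.5]
ee_rot: [180.0, -0.0, 5.6]
force: [0.7, 0.1, -0.2]
gripper_width: 0.5
gripper_force: 0.0
```

Call:
{"method": "send_rows", "body": {
  "targets": "0 0 0.001 0 0 0 0;0 0 0.002 0 0 0 0;0 0 0.003 0 0 0 0;0 0 0.003 0 0 0 0;0 0 0.003 0 0 0 0;0 0 0.003 0 0 0 0"
}}

```text
time_s: 15.48
ee_pos: [440.0, -63.2, 62.5]
ee_rot: [180.0, 0.0, 5.6]
force: [-1.1, 0.4, 1.1]
gripper_width: 0.4
gripper_force: 0.8
```

```bash
python3 -c "
from workcell import env; s=env.state(); print(s['ee_pos'],s['force'])"
```

```text
[439.9694481  -63.22702595  62.48833092] [-1.06988569  0.40045767  1.08315068]
```

Call:
{"method": "send_rows", "body": {
  "targets": "0 0 0.0005 0 0 0 0;0 0 0.001 0 0 0 0;0 0 0.001 0 0 0 0;0 0 0.001 0 0 0 0;0 0 0.001 0 0 0 0;0 0 0.001 0 0 0 0"
}}

```text
time_s: 15.98
ee_pos: [439.9, -63.3, 61.7]
ee_rot: [180.0, 0.0, 5.6]
force: [-1.1, -0.4, 4.6]
gripper_width: 0.1
gripper_force: 2.7
```

Call:
{"method": "send_rows", "body": {
  "targets": "0 0 0.0005 0 0 0 0;0 0 0.001 0 0 0 0;0 0 0.001 0 0 0 0;0 0 0.001 0 0 0 0;0 0 0.001 0 0 0 0;0 0 0.001 0 0 0 0"
}}

```text
time_s: 16.48
ee_pos: [439.8, -63.3, 61.1]
ee_rot: [180.0, 0.0, 5.6]
force: [-2.6, 0.6, 8.6]
gripper_width: 0.8
gripper_force: 4.4
```

Call:
{"method": "send_rows", "body": {
  "targets": "0 0 0.0004 0 0 0 0;0 0 0.0007 0 0 0 0;0 0 0.0007 0 0 0 0;0 0 0.0007 0 0 0 0;0 0 0.0007 0 0 0 0;0 0 0.0007 0 0 0 0"
}}

```text
time_s: 16.98
ee_pos: [439.8, -63.3, 60.6]
ee_rot: [180.0, 0.0, 5.6]
force: [-3.7, -0.5, 10.6]
gripper_width: 0.5
gripper_force: 5.7
```

Call:
{"method": "send_rows", "body": {
  "targets": "0 0 0 0 0 0 0;0 0 0 0 0 0 0;0 0 0 0 0 0 0;0 0 0 0 0 0 0;0 0 0 0 0 0 0;0 0 0 0 0 0 0"
}}

```text
time_s: 17.48
ee_pos: [439.8, -63.3, 60.6]
ee_rot: [180.0, 0.0, 5.6]
force: [-3.3, -0.6, 10.6]
gripper_width: 0.3
gripper_force: 5.7
```

Call:
{"method": "send_rows", "body": {
  "targets": "0 0 0 0 0 0 0;0 0 0 0 0 0 0;0 0 0 0 0 0 0"
}}

```text
time_s: 17.73
ee_pos: [439.8, -63.3, 60.6]
ee_rot: [180.0, 0.0, 5.6]
force: [-3.3, 0.9, 11.9]
gripper_width: 0.3
gripper_force: 5.7
```

```bash
python3 -c "
from workcell import env; s=env.state(); print(s['ee_pos'],s['force']); print(env.job_done())"
```

```text
[439.80043477 -63.28924149  60.64395414] [-3.31723848  0.90583665 11.86138325]
the job is handed in; nothing more can be done
None
```

The cell is in its clips with the button towards the hinge and the cover is shut; I handed the job in with the fingertips still pressing it near the middle of its free edge at about 11–12 N (no verdict was returned).

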